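# Clear the jammed wide lid from the lid chute and put it on the scale

## Task

A wide red lid got in among the small ones and has jammed in the narrow throat at the low end of the feed chute, held down under the chute's side lips. Nudge it back up the chute from the low end until it is clear of the lips, then lift it well up out of the chute and set it down (do not drop it), flat and right way up, fully on the platform of the empty scale so it can be check-weighed. Do not disturb the jar on the other scale.

Things in the scene. Friction and masses are not known exactly. Their poses are not given: they have to be found in the camera images.
- red_lid_center (a point): Centre (half-way up) of the loose red lid, a solid disc 54 mm across, 18 mm high, about 30 g; its z axis points out of its crown. At the start it lies on the chute floor, tilted with it, jammed against the throat. Friction holds it wherever it is left on the chute. Small blue, yellow and white lids (34 mm) lying about are not part of the job.
- chute: Fixed aluminium feed chute, 10 degrees steep. Origin on the table; x level, pointing uphill; z up. Floor surface 55 mm above the table at x=0, rising 176 mm per m of x, from x=-138 mm (open low end) to 148 mm (end plate). Channel 60 mm wide; walls 4 mm thick, 10 mm high. Downhill of x=-64 mm walls are 23 mm high with blue in-turned lips 4 mm thick; the 38 mm slot between them is open above.
- chute_throat (a point): Point on the middle of the chute floor (chute x=-113 mm) where two yellow cheeks (beneath the lips) begin that narrow the channel to 40 mm from here to the open low end, 25 mm downhill. At the start the lid's centre is 18 mm uphill of here and its rim sticks 9 mm into the throat. Shut fingers can enter the throat, or just beyond the low end, from above and push uphill along the slot.
- chute_open (a point): Point on the middle of the chute floor at chute x=0, in the open upper part. A lid centred here is clear of the lips, with room in the channel for one finger on its uphill and one on its downhill side; the lid is already clear of the lips when its centre is 35 mm downhill of here.
- scale_empty_platform (a point): Centre of the top of the empty scale's round white platform, 156 mm across, 46 mm above the table; z up, x points away from the display panel. The scale is a fixed white kitchen scale, 235 by 180 mm; its panel, 31 mm high, reaches 145 mm from here towards -x. The other scale, just like it, carries the jar.
- jar_center (a point): Centre of the amber jar with a red cap, 66 mm across, 95 mm high, standing on the other scale's platform, so its cap's top is 141 mm above the table: a bystander that must stay where it is.
Mind the look-alikes: they are no part of the job. Of the things that look like the part that bears red_lid_center, the largest one is meant.

How it is judged (in metres and radians):
On the way, in this order (a step that is already met when the one before it is completed fails the run):
1. the lid lies in the chute, pushed uphill clear of the lips (x of red_lid_center in the frame of chute between -0.035 and 0.14 m and y of red_lid_center in the frame of chute between -0.025 and 0.025 m and z of red_lid_center in the frame of chute below 0.09 m), for 0.1 s.
2. the lid is lifted well up out of the chute (centre over 95 mm above the table) (height (world z) of red_lid_center above 0.095 m), for 0.05 s.
At the end, for the whole second after the job is handed in: The red lid lies flat (within 10 degrees), crown up and at rest on the empty scale's platform, its centre within 50 mm of the platform's centre (so it is fully on it), and the jar stands where it was (horizontal distance between red_lid_center and scale_empty_platform below 0.05 m and z of red_lid_center in the frame of scale_empty_platform between 0.004 and 0.015 m and angle between red_lid_center's own z axis and vertical below 0.17 rad and linear speed of red_lid below 0.02 m/s); the robot touches nothing.
It fails at once if the jar is moved more than 20 mm (distance of jar_center from where it was at the start of the episode above 0.02 m).
It fails at once if the lid is let go more than 25 mm above the platform (dropped) (horizontal distance between red_lid_center and scale_empty_platform below 0.08 m and z of red_lid_center in the frame of scale_empty_platform above 0.034 m and contact force between the fingers and red_lid below 0.05 N).
It also fails if it takes over 48 s, if anything falls off the work surface, if the arm or the gripper's body presses on something with over 40 N, if the wrist force passes 120 N, or if a joint passes its speed limit or range.

## Robot

A 6-joint arm with a two-finger parallel gripper is mounted at the origin on the work surface. World frame = base frame: x ahead of the robot, y to its left, z up, the work surface at z = 0. Lengths are in mm, angles in degrees, forces in N, time in s.
With the tool pointing down it reaches from about 300 to 850 mm from the base axis. Payload 4.2 kg.
Tool frame: the origin (TCP) lies at the very end of the fingers, on their centre line; the grasp point (between the pads) lies 19 mm behind it (env.grasp_offset is the distance from the TCP to the grasp point, in mm); z points along the fingers, y is the line along which they close (so a half turn about z gives the same grasp; the last joint's range is limited). The gripper opens to 91 mm and grips with 3 to 60 N. Pads are 32 mm wide; open, the fingers measure 118 mm over their backs; the gripper's body (76 mm by 178 mm) begins 60 mm behind the grasp point.
Start: joints at [-69.041, 18.312, 89.639, -0, 72.044, -1.146], TCP at [216.377, -532.751, 213.976] pointing down, gripper open.
Joint ranges: [-177.97, 177.97], [-48.28, 115.42], [12.27, 149.76], [-77.06, 257.06], [2.81, 150.46], [-146.56, 146.56]. Speed limits (degrees/s): [147.25, 147.25, 180, 180, 180, 180].

## Interface

Orientations are given as [roll, pitch, yaw] about the fixed x, y, z axes, in that order (R = Rz(yaw) Ry(pitch) Rx(roll)).
In Python, from workcell import env gives the robot as it stands. The module is installed in compiled form; this text tells all that it offers.
- The arm moves only by the tool send_rows, never from a script. Its argument "motion" is a list of rows, each an object of numbers: "tx", "ty", "tz": the shift along the tool's x, y, z in units of 500 mm (1.0 is 500 mm); "rx", "ry", "rz": the turn, a rotation vector about the tool's x, y, z in units of 30 degrees (1.0 is 30 degrees); "gripper": the closure, from -1 (fully open) to 1 (shut). In form: [{"tx": .., "ty": .., "tz": .., "rx": .., "ry": .., "rz": .., "gripper": ..}, ...]. A call has 1 to 12 rows; each row shifts and turns the commanded pose from where the row before left it, along the tool's axes as they then stand; what a row does not reach is not made up. A row lasts 1/8 s, in which the tool goes at most 62.5 mm and 10.7 degrees, less where a joint would pass 70% of its speed; a pose out of reach is approached as far as the arm can. A call with a number of a shift or a turn outside -1 to 1 is refused whole. A call with a gripper value outside its range is refused whole. The fingers move at their own pace and stop on an object; "grip_force" is the grip in N (left out, the last holds). Time passes only in rows, so rows that do not move let the fingers close. It gives the time, the measured TCP pose, the force, the opening and the grip force at its end, in the units of the state.
- env.state(): the state, without advancing time (a new reading comes with each control period).
- env.grab_frame(name): name is "side" or "top" or "wrist"; returns a dict with "frame" (480x640x3 uint8, red, green, blue), "vertical_fov" (degrees; the focal length in pixels is half the picture's height over the tangent of half this angle, whatever the lens; pixels are square), "cx", "cy" (the principal point, pixels), "k1" (the pictures are not rectified: a ray, as slopes to the right and down, at radius r is drawn at 1 + k1 r^2 times it, then the intrinsics apply), "rvec" (rotation vector, rad) and "tvec" (3), from world to camera coordinates, as OpenCV has them; the wrist camera has in their place "T_tool_cam" (4x4, takes a point from camera to tool coordinates, whose origin is the TCP and whose axes are the flange's). Camera axes: x right, y down, z forward; pixel columns grow to the right and rows downward; lengths in mm; the calibration is good to about 2 mm. A picture is of the moment at which its call begins: read the wrist's pose just before it. There is no depth.
- env.job_done(): hands the job in; it is judged then, once.
The state is a dict: "time_s": time; "qpos": joint angles; "qvel": joint speeds; "effort": joint torques, N m; "ee_pos": TCP position; "ee_rot": TCP orientation; "force": force on the tool from outside, world axes, zero at the start; "torque": the same for the moment, N m; "gripper_width": finger opening in mm; "gripper_force": force on a finger pad.
Only numpy, scipy, OpenCV 4.12 (cv2) and the standard library are available. Lean on these libraries where they do the work, as an engineer would, in place of code of your own. Each camera call takes 0.05 s, during which the arm holds its last target. There are 200 camera calls.

## Working session

There is one attempt and no reset: what is moved stays moved. The work goes in short steps, Python scripts to look and compute and a tool call to move; the robot and the scene stay as the last step left them, time stands still between calls to the robot, and variables do not carry over. Pictures are saved under pics/ and viewed, at most 10 in all, crops included, and the job is handed in when it is done.

Besides the shell and the picture viewer there is one more tool, called after ">>>" in YAML: its name, and indented under it one key for each argument. send_rows: Moves the arm, as the interface text tells. Shifts and turns lie within -1 to 1; 1 stands for 500 mm of shift or 30 degrees of turn. Its arguments: {"type":"object","properties":{"motion":{"type":"array"},"grip_force":{"type":"number"}},"required":["motion"]}

```bash
mkdir -p pics; cat > h.py <<'E'
import numpy as np, cv2
from scipy.spatial.transform import Rotation as R
from workcell import env
def grab(n,fn=None):
    s=env.state(); g=env.grab_frame(n)
    if fn: cv2.imwrite('pics/'+fn,g['frame'][:,:,::-1])
    g['s']=s; return g
def cam(g):
    f=240/np.tan(np.radians(g['vertical_fov'])/2)
    if 'T_tool_cam' in g:
        T=np.eye(4);T[:3,:3]=R.from_euler('xyz',g['s']['ee_rot'],degrees=True).as_matrix();T[:3,3]=g['s']['ee_pos']
        W=T@np.array(g['T_tool_cam']); return f,W[:3,:3],W[:3,3]
    Rc=R.from_rotvec(np.ravel(g['rvec'])).as_matrix(); return f,Rc.T,-Rc.T@np.ravel(g['tvec'])
def ray(g,u,v):
    f,Rw,o=cam(g); d=np.array([(u-g['cx'])/f,(v-g['cy'])/f]); p=d.copy()
    for _ in range(30): p=d/(1+g['k1']*(p@p))
    return o,Rw@np.array([p[0],p[1],1])
def onz(g,u,v,z):
    o,d=ray(g,u,v); return o+d*(z-o[2])/d[2]
def proj(g,P):
    f,Rw,o=cam(g); c=Rw.T@(np.asarray(P)-o); p=c[:2]/c[2]; p=p*(1+g['k1']*(p@p)); return p*f+[g['cx'],g['cy']]
E
python3 - <<'E'
from h import *
a=grab('top','top0.png');b=grab('side','side0.png')
print(a['s']); print([cam(x)[2] for x in (a,b)])
E
```

```text
{'time_s': 0.0, 'qpos': array([-6.90419601e+01,  1.83522471e+01,  8.97062338e+01, -7.16760979e-04,
        7.20426812e+01, -1.14616001e+00]), 'qvel': array([ 0.07152124, -0.06490088,  0.06499359, -0.03102252, -0.03693407,
        0.01320478]), 'effort': array([-4.64546301e-04, -4.12463844e+01, -2.31972206e+01,  7.27790734e-02,
        4.55522840e-02, -1.10766537e-04]), 'ee_pos': array([ 216.18477344, -532.27560843,  213.11536386]), 'ee_rot': array([-1.79898845e+02, -1.34221910e-03,  2.21044203e+01]), 'force': array([ 0.017277  , -0.53898673,  0.39464097]), 'torque': array([ 0.02711668, -0.01776105,  0.04808286]), 'gripper_force': 0.0, 'gripper_width': 90.9901367128279}
[array([ 360.36936623,    2.83706076, 1028.78239825]), array([241.83288976, 438.90534605, 747.635244  ])]
```

View pics/top0.png

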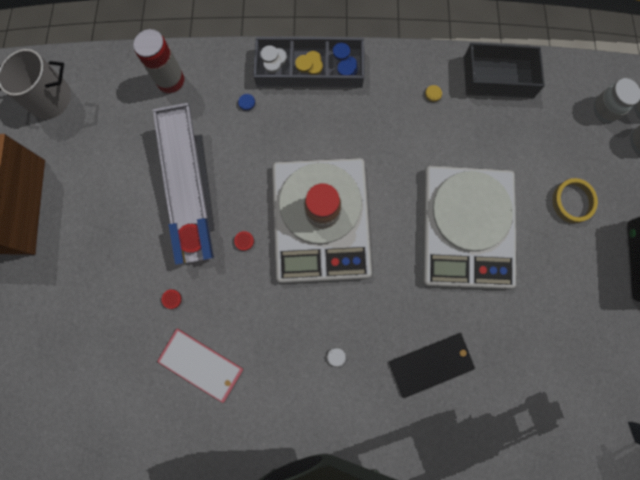

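View pics/side0.png

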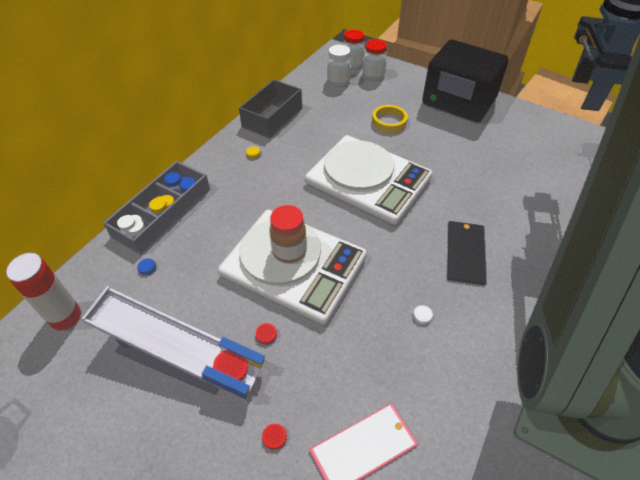

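Red candidates in the top view are the disc under the blue lips at (190,238), small red lids at (243,241) and (172,299), and the jar cap at (323,203). I choose (190,238), the largest loose one and the one in the chute. The empty scale's platform is at about (473,211).

```bash
python3 - <<'E'
from h import *
a=cv2.imread('pics/top0.png')
c=a[95:275,130:270]; cv2.imwrite('pics/c0.png',cv2.resize(c,None,fx=3.3,fy=3.3,interpolation=cv2.INTER_CUBIC)*1)
g=grab('top')
for n,u,v,z in [('plat',473,211,46),('lid',190,238,55),('hi',172,106,90),('lo',190,262,31)]: print(n,onz(g,u,v,z).round(1))
E
```

```text
plat [ 585.3 -276.3   46. ]
lid [526.4 253.   55. ]
hi [772.5 294.3  90. ]
lo [484.7 257.   31. ]
```

View pics/c0.png

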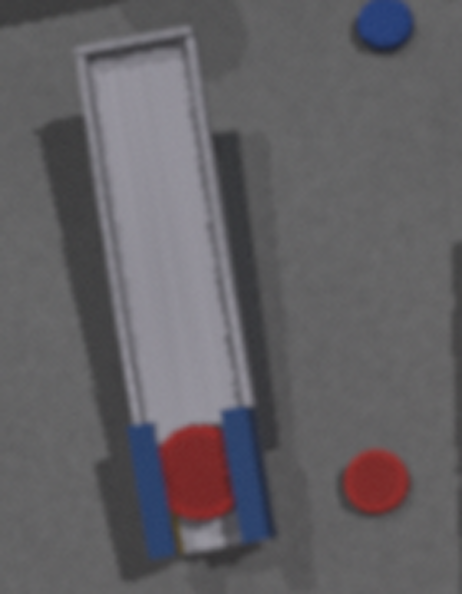

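The crop confirms it: the wide lid lies between the blue lips (crop about (198,472)), and the other red disc is much smaller. Next I fit the chute pose to its corners.

```bash
cat > chute.py <<'E'
from h import *
from scipy.optimize import least_squares
def fl(x): return 55+.1763*x
def toW(p,P):
    c,s=np.cos(p[2]),np.sin(p[2]); return np.array([p[0]+c*P[0]-s*P[1],p[1]+s*P[0]+c*P[1],P[2]])
E
python3 - <<'E'
from chute import *
g=grab('top')
for H in (23,27):
  F=[((76,50),(150,34,10)),((191,29),(150,-34,10)),((130,427),(-64,34,H)),((252,408),(-64,-34,H)),((150,558),(-138,34,H)),((273,537),(-138,-34,H))]
  def res(p): return np.concatenate([proj(g,toW(p,(x-.17*h,y,fl(x)+h)))-(np.array(c)/3.3+[130,95]) for c,(x,y,h) in F])
  r=least_squares(res,[630,270,.15]); p=r.x
  print(H,p.round(3),np.degrees(p[2]).round(2),r.fun.round(2))
  print('lid pred px',proj(g,toW(p,(-95-1.5,0,fl(-95)+18))), 'throat',toW(p,(-113,0,fl(-113))),'low',toW(p,(-138,0,fl(-138))),'open',toW(p,(0,0,55)))
# platform: bright blob in top image
f=cv2.cvtColor(g['frame'],cv2.COLOR_RGB2HSV)
print(f[211,473],f[275,420],f[180,432])
m=cv2.inRange(g['frame'][160:256,425:520],np.array([0,0,0]),np.array([255,255,255]))
gr=cv2.GaussianBlur(cv2.cvtColor(g['frame'],cv2.COLOR_RGB2GRAY),(3,3),0)[155:265,415:530]
print(cv2.HoughCircles(gr,cv2.HOUGH_GRADIENT,1,50,param1=60,param2=15,minRadius=34,maxRadius=46))
E
```

```text
23 [6.23122e+02 2.69135e+02 1.84000e-01] 10.52 [ 0.15  0.64  0.37  0.36 -0.01 -0.35 -1.01 -0.99  0.91  0.17 -0.37  0.27]
lid pred px [190.69601048 236.91930036] throat [512.02293804 248.49741391  35.0781    ] low [487.44341224 243.93157209  30.6706    ] open [623.12239465 269.13501894  55.        ]
27 [6.23111e+02 2.68595e+02 1.87000e-01] 10.69 [ 0.2   0.73  0.42  0.36 -0.17 -0.38 -1.04 -1.15  0.9   0.29 -0.26  0.26]
lid pred px [191.1334578  236.90123054] throat [512.07306667 247.62693832  35.0781    ] low [487.50723982 242.98795663  30.6706    ] open [623.11060404 268.59513556  55.        ]
[ 40  10 153] [ 0  0 66] [111  11 163]
[[[55.5 51.5 45.4]]]
```

```bash
cat >> chute.py <<'E'
P0=np.array([623.1,268.9,.1855])
def fr(kind):
    c,s=np.cos(P0[2]),np.sin(P0[2]); t=np.radians(10)
    u=np.array([np.cos(t)*c,np.cos(t)*s,np.sin(t)]); n=np.array([-np.sin(t)*c,-np.sin(t)*s,np.cos(t)]); z=-n
    if kind=='push': return np.c_[u,np.cross(z,u),z]
    return np.c_[np.cross(u,z),u,z]
def goto(pos,Rt):
    s=env.state(); R0=R.from_euler('xyz',s['ee_rot'],degrees=True).as_matrix()
    d=np.asarray(pos)-s['ee_pos']
    print('t',s['time_s'],'pos',s['ee_pos'].round(1),s['ee_rot'].round(1),'F',s['force'].round(1),'w',round(s['gripper_width'],1))
    print('shift now-frame units',(R0.T@d/500).round(4),' after-turn frame',(Rt.T@d/500).round(4))
    print('turn units',(R.from_matrix(R0.T@Rt).as_rotvec(degrees=True)/30).round(4))
E
python3 - <<'E'
from chute import *
pt=toW(P0,(-160,0,140)); print(pt); goto(pt,fr('push'))
E
```

```text
[465.84493528 239.38992342 140.        ]
t 0.2 pos [ 216.2 -532.5  213.5] [-179.9    0.    22.1] F [-0.1 -0.  -0.2] w 91.4
shift now-frame units [ 1.0434 -1.2423  0.1481]  after-turn frame [ 0.7381 -1.4252  0.2793]
turn units [-0.0353  0.3325  0.3814]
```

>>> send_rows:
  motion:
    - {"tx": 0.075,"ty": -0.09,"gripper": 1}
    - {"tx": 0.075,"ty": -0.09,"gripper": 1}
    - {"tx": 0.075,"ty": -0.09,"gripper": 1}
    - {"tx": 0.075,"ty": -0.09,"gripper": 1}
    - {"tx": 0.075,"ty": -0.09,"gripper": 1}
    - {"tx": 0.075,"ty": -0.09,"gripper": 1}
    - {"tx": 0.075,"ty": -0.09,"gripper": 1}
    - {"tx": 0.075,"ty": -0.09,"gripper": 1}
    - {"tx": 0.075,"ty": -0.09,"gripper": 1}
    - {"tx": 0.075,"ty": -0.09,"gripper": 1}
    - {"tx": 0.075,"ty": -0.09,"gripper": 1}
    - {"rx": -0.018,"ry": 0.166,"rz": 0.19,"gripper": 1}

```text
invalid input at $.motion[0]: expected keys tx, ty, tz, rx, ry, rz, gripper
```

>>> send_rows:
  motion:
    - {"rx": -0.018,"ry": 0.166,"rz": 0.19,"gripper": 1}
    - {"gripper": 1}
    - {"gripper": 1}

```text
invalid input at $.motion[0]: expected keys tx, ty, tz, rx, ry, rz, gripper
```

```bash
python3 - <<'E'
from chute import *
goto(toW(P0,(-165,0,140)),fr('push'))
E
```

```text
t 0.2 pos [ 216.2 -532.5  213.5] [-179.9    0.    22.1] F [-0.1 -0.  -0.2] w 91.4
shift now-frame units [ 1.0336 -1.2443  0.1481]  after-turn frame [ 0.7282 -1.4252  0.2776]
turn units [-0.0353  0.3325  0.3814]
```

All keys are required.

>>> send_rows:
  motion:
    - {"tx": 0.075,"ty": -0.09,"tz": 0,"rx": 0,"ry": 0,"rz": 0,"gripper": 1}
    - {"tx": 0.075,"ty": -0.09,"tz": 0,"rx": 0,"ry": 0,"rz": 0,"gripper": 1}
    - {"tx": 0.075,"ty": -0.09,"tz": 0,"rx": 0,"ry": 0,"rz": 0,"gripper": 1}
    - {"tx": 0.075,"ty": -0.09,"tz": 0,"rx": 0,"ry": 0,"rz": 0,"gripper": 1}
    - {"tx": 0.075,"ty": -0.09,"tz": 0,"rx": 0,"ry": 0,"rz": 0,"gripper": 1}
    - {"tx": 0.075,"ty": -0.09,"tz": 0,"rx": 0,"ry": 0,"rz": 0,"gripper": 1}
    - {"tx": 0.075,"ty": -0.09,"tz": 0,"rx": 0,"ry": 0,"rz": 0,"gripper": 1}
    - {"tx": 0.075,"ty": -0.09,"tz": 0,"rx": 0,"ry": 0,"rz": 0,"gripper": 1}
    - {"tx": 0.075,"ty": -0.09,"tz": 0,"rx": 0,"ry": 0,"rz": 0,"gripper": 1}
    - {"tx": 0.075,"ty": -0.09,"tz": 0,"rx": 0,"ry": 0,"rz": 0,"gripper": 1}
    - {"tx": 0.075,"ty": -0.09,"tz": 0,"rx": 0,"ry": 0,"rz": 0,"gripper": 1}
    - {"tx": 0.075,"ty": -0.09,"tz": 0,"rx": 0,"ry": 0,"rz": 0,"gripper": 1}

```text
time_s: 1.7
ee_pos: [430.3, 138.9, 214.0]
ee_rot: [180.0, -0.0, 22.1]
force: [1.3, -0.1, -0.3]
gripper_width: 0.6
gripper_force: 0.0
```

>>> send_rows:
  motion:
    - {"tx": 0.06,"ty": -0.08,"tz": 0,"rx": 0,"ry": 0,"rz": 0,"gripper": 1}
    - {"tx": 0.06,"ty": -0.08,"tz": 0,"rx": 0,"ry": 0,"rz": 0,"gripper": 1}
    - {"tx": 0,"ty": 0,"tz": 0,"rx": -0.018,"ry": 0.166,"rz": 0.19,"gripper": 1}
    - {"tx": 0,"ty": 0,"tz": 0,"rx": -0.018,"ry": 0.166,"rz": 0.19,"gripper": 1}
    - {"tx": 0,"ty": 0,"tz": 0,"rx": 0,"ry": 0,"rz": 0,"gripper": 1}
    - {"tx": 0,"ty": 0,"tz": 0,"rx": 0,"ry": 0,"rz": 0,"gripper": 1}

```text
time_s: 2.45
ee_pos: [456.0, 233.7, 214.2]
ee_rot: [179.9, -10.0, 10.8]
force: [-0.2, -0.3, -0.9]
gripper_width: 0.6
gripper_force: 0.0
```

```bash
python3 - <<'E'
from chute import *
goto(toW(P0,(-165,0,140)),fr('push')); g=grab('wrist','w1.png')
for x,y in [(-138,0),(-113,0)]: print(x,proj(g,toW(P0,(x,y,fl(x)))))
for x,y in [(-64,34),(-64,-34),(-138,34),(-138,-34),(-138,19),(-138,-19)]: print(x,y,proj(g,toW(P0,(x-4,y,fl(x)+23))))
E
```

```text
t 2.45 pos [456.  233.7 214.2] [179.9 -10.   10.8] F [-0.2 -0.3 -0.9] w 0.6
shift now-frame units [-0.0144 -0.0078  0.1481]  after-turn frame [-0.0145 -0.0076  0.1481]
turn units [0.0022 0.0004 0.0042]
-138 [316.87065569 208.94791308]
-113 [316.84370102 182.81493346]
-64 34 [276.85277477 129.24724209]
-64 -34 [356.18642486 129.36430099]
-138 34 [279.16098765 214.48093904]
-138 -34 [354.06323171 214.60896624]
-138 19 [295.66753364 214.4991131 ]
-138 -19 [337.54739891 214.57070112]
```

View pics/w1.png

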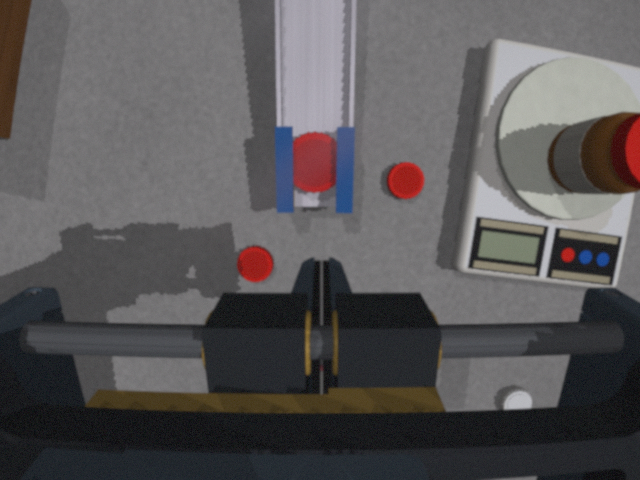

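The wrist view agrees with the fitted chute pose to about 1 mm: lip corners at (276,127), (354,127), (277,213) and (353,213), lid at (315,162). The shut fingers will go down just beyond the low end.

```bash
python3 - <<'E'
from chute import *
goto(toW(P0,(-164,1,fl(-163)+5)),fr('push'))
E
```

```text
t 2.5 pos [456.2 233.7 214.2] [179.9 -10.   10.7] F [ 0.3 -0.2 -0.2] w -0.1
shift now-frame units [-0.0507 -0.0103  0.3625]  after-turn frame [-0.0507 -0.0097  0.3625]
turn units [0.0024 0.0002 0.003 ]
```

>>> send_rows:
  motion:
    - {"tx": -0.05,"ty": -0.01,"tz": 0,"rx": 0,"ry": 0,"rz": 0,"gripper": 1}
    - {"tx": 0,"ty": 0,"tz": 0.09,"rx": 0,"ry": 0,"rz": 0,"gripper": 1}
    - {"tx": 0,"ty": 0,"tz": 0.09,"rx": 0,"ry": 0,"rz": 0,"gripper": 1}
    - {"tx": 0,"ty": 0,"tz": 0.09,"rx": 0,"ry": 0,"rz": 0,"gripper": 1}
    - {"tx": 0,"ty": 0,"tz": 0.06,"rx": 0,"ry": 0,"rz": 0,"gripper": 1}
    - {"tx": 0,"ty": 0,"tz": 0.032,"rx": 0,"ry": 0,"rz": 0,"gripper": 1}
    - {"tx": 0,"ty": 0,"tz": 0,"rx": 0,"ry": 0,"rz": 0,"gripper": 1}
    - {"tx": 0.02,"ty": 0,"tz": 0,"rx": 0,"ry": 0,"rz": 0,"gripper": 1}
    - {"tx": 0.02,"ty": 0,"tz": 0,"rx": 0,"ry": 0,"rz": 0,"gripper": 1}
    - {"tx": 0,"ty": 0,"tz": 0,"rx": 0,"ry": 0,"rz": 0,"gripper": 1}

```text
time_s: 3.75
ee_pos: [482.6, 243.8, 36.0]
ee_rot: [180.0, -10.2, 10.7]
force: [0.1, -0.8, 0.7]
gripper_width: 0.6
gripper_force: 0.0
```

```bash
python3 - <<'E'
from chute import *
goto(toW(P0,(-42.5,1,fl(-41.5)+5)),fr('push'))
E
```

```text
t 3.75 pos [482.6 243.8  36. ] [180.  -10.2  10.7] F [ 0.1 -0.8  0.7] w 0.6
shift now-frame units [0.2032 0.0006 0.0025]  after-turn frame [0.2032 0.0005 0.0019]
turn units [ 0.001  -0.0058  0.0009]
```

>>> send_rows:
  motion:
    - {"tx": 0.01,"ty": 0,"tz": 0,"rx": 0,"ry": 0,"rz": 0,"gripper": 1}
    - {"tx": 0.01,"ty": 0,"tz": 0,"rx": 0,"ry": 0,"rz": 0,"gripper": 1}
    - {"tx": 0.01,"ty": 0,"tz": 0,"rx": 0,"ry": 0,"rz": 0,"gripper": 1}
    - {"tx": 0.01,"ty": 0,"tz": 0,"rx": 0,"ry": 0,"rz": 0,"gripper": 1}
    - {"tx": 0.01,"ty": 0,"tz": 0,"rx": 0,"ry": 0,"rz": 0,"gripper": 1}
    - {"tx": 0.01,"ty": 0,"tz": 0,"rx": 0,"ry": 0,"rz": 0,"gripper": 1}
    - {"tx": 0,"ty": 0,"tz": 0,"rx": 0,"ry": 0,"rz": 0,"gripper": 1}

```text
time_s: 4.62
ee_pos: [510.4, 248.8, 40.1]
ee_rot: [179.9, -10.0, 10.7]
force: [0.5, 0.7, 1.1]
gripper_width: 0.2
gripper_force: 0.0
```

```bash
python3 - <<'E'
from chute import *
goto(toW(P0,(-42.5,1,fl(-41.5)+5)),fr('push'))
g=grab('wrist')
f=g['frame'].astype(int); m=((f[...,0]>120)&(f[...,1]<70)&(f[...,2]<70)).astype(np.uint8)
n,_,st,c=cv2.connectedComponentsWithStats(m)
for i in range(1,n):
    if st[i,4]>200: print(st[i],c[i].round(1))
for x in (-95,-70,-50): print(x,proj(g,toW(P0,(x-1.5,0,fl(x)+18))))
E
```

```text
t 4.625 pos [510.4 248.8  40.1] [179.9 -10.   10.7] F [0.5 0.7 1.1] w 0.2
shift now-frame units [1.461e-01 1.000e-04 4.000e-04]  after-turn frame [0.1461 0.     0.0003]
turn units [ 0.0023 -0.0014  0.0015]
[ 261  142  121  123 9311] [317.4 203.1]
[ 448  238   62   63 3014] [478.7 269.1]
-95 [322.94592618 262.83787098]
-70 [323.06007773 206.99655925]
-50 [323.15319177 158.84632828]
```

The lid is moving freely, now at about chute x = -69. I push on to about x = 0.

>>> send_rows:
  motion:
    - {"tx": 0.014,"ty": 0,"tz": 0,"rx": 0,"ry": 0,"rz": 0,"gripper": 1}
    - {"tx": 0.014,"ty": 0,"tz": 0,"rx": 0,"ry": 0,"rz": 0,"gripper": 1}
    - {"tx": 0.014,"ty": 0,"tz": 0,"rx": 0,"ry": 0,"rz": 0,"gripper": 1}
    - {"tx": 0.014,"ty": 0,"tz": 0,"rx": 0,"ry": 0,"rz": 0,"gripper": 1}
    - {"tx": 0.014,"ty": 0,"tz": 0,"rx": 0,"ry": 0,"rz": 0,"gripper": 1}
    - {"tx": 0.014,"ty": 0,"tz": 0,"rx": 0,"ry": 0,"rz": 0,"gripper": 1}
    - {"tx": 0.014,"ty": 0,"tz": 0,"rx": 0,"ry": 0,"rz": 0,"gripper": 1}
    - {"tx": 0.014,"ty": 0,"tz": 0,"rx": 0,"ry": 0,"rz": 0,"gripper": 1}
    - {"tx": 0.014,"ty": 0,"tz": 0,"rx": 0,"ry": 0,"rz": 0,"gripper": 1}
    - {"tx": 0.014,"ty": 0,"tz": 0,"rx": 0,"ry": 0,"rz": 0,"gripper": 1}
    - {"tx": 0,"ty": 0,"tz": 0,"rx": 0,"ry": 0,"rz": 0,"gripper": 1}
    - {"tx": 0,"ty": 0,"tz": 0,"rx": 0,"ry": 0,"rz": 0,"gripper": 1}

```text
time_s: 6.18
ee_pos: [577.3, 261.3, 52.0]
ee_rot: [179.9, -10.0, 10.7]
force: [0.1, 0.1, -0.8]
gripper_width: 0.5
gripper_force: 0.0
```

>>> send_rows:
  motion:
    - {"tx": -0.01,"ty": 0,"tz": 0,"rx": 0,"ry": 0,"rz": 0,"gripper": 1}
    - {"tx": 0,"ty": 0,"tz": -0.1,"rx": 0,"ry": 0,"rz": 0,"gripper": 1}
    - {"tx": 0,"ty": 0,"tz": -0.1,"rx": 0,"ry": 0,"rz": 0,"gripper": 1}
    - {"tx": 0,"ty": 0,"tz": -0.04,"rx": 0,"ry": 0,"rz": 0,"gripper": 1}
    - {"tx": 0,"ty": 0,"tz": 0,"rx": 0,"ry": 0,"rz": 0,"gripper": -1}
    - {"tx": 0,"ty": 0,"tz": 0,"rx": 0,"ry": 0,"rz": 0,"gripper": -1}

```text
time_s: 6.92
ee_pos: [551.3, 256.4, 168.0]
ee_rot: [179.9, -9.9, 10.7]
force: [0.5, -0.6, -0.3]
gripper_width: 17.9
gripper_force: 0.0
```

```bash
python3 - <<'E'
from chute import *
g=grab('wrist','w2.png')
f=g['frame'].astype(int); m=((f[...,0]>120)&(f[...,1]<70)&(f[...,2]<70)).astype(np.uint8)
n,_,st,c=cv2.connectedComponentsWithStats(m)
for i in range(1,n):
    if st[i,4]>200: print(st[i],c[i].round(1))
for x in (-20,0,10): print(x,proj(g,toW(P0,(x-1.5,1,fl(x)+18))),proj(g,toW(P0,(x-3,1,fl(x)+18)))) 
goto(toW(P0,(0,0,120)),fr('g'))
E
```

```text
[ 284  125   74   73 4085] [320.4 160.8]
[400 265  39  28 860] [419.2 280. ]
-20 [320.63893612 188.68927304] [320.63790857 190.731131  ]
0 [320.65411603 160.92442071] [320.65302943 163.01504052]
10 [320.66208842 146.66829247] [320.66097167 148.78189807]
t 6.975 pos [551.2 256.4 167.7] [179.9  -9.8  10.7] F [0.7 0.2 0.1] w 21.7
shift now-frame units [0.1275 0.0017 0.1188]  after-turn frame [-0.0018  0.1271  0.1192]
turn units [-1.3000e-03  7.9000e-03 -2.9979e+00]
```

View pics/w2.png

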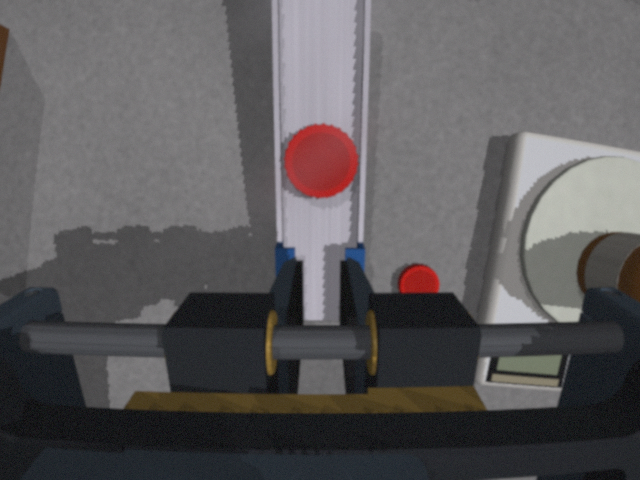

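The lid is at (321,160), which is chute x ≈ 0 in the open part, centred. Next I turn 90° and go above it, opening the fingers.

>>> send_rows:
  motion:
    - {"tx": 0.064,"ty": 0.001,"tz": 0,"rx": 0,"ry": 0,"rz": 0,"gripper": -1}
    - {"tx": 0.064,"ty": 0,"tz": 0,"rx": 0,"ry": 0,"rz": 0,"gripper": -1}
    - {"tx": 0,"ty": 0,"tz": 0,"rx": 0,"ry": 0,"rz": -0.3,"gripper": -1}
    - {"tx": 0,"ty": 0,"tz": 0,"rx": 0,"ry": 0,"rz": -0.3,"gripper": -1}
    - {"tx": 0,"ty": 0,"tz": 0,"rx": 0,"ry": 0,"rz": -0.3,"gripper": -1}
    - {"tx": 0,"ty": 0,"tz": 0,"rx": 0,"ry": 0,"rz": -0.3,"gripper": -1}
    - {"tx": 0,"ty": 0,"tz": 0,"rx": 0,"ry": 0,"rz": -0.3,"gripper": -1}
    - {"tx": 0,"ty": 0,"tz": 0,"rx": 0,"ry": 0,"rz": -0.3,"gripper": -1}
    - {"tx": 0,"ty": 0,"tz": 0,"rx": 0,"ry": 0,"rz": -0.3,"gripper": -1}
    - {"tx": 0,"ty": 0,"tz": 0,"rx": 0,"ry": 0,"rz": -0.3,"gripper": -1}
    - {"tx": 0,"ty": 0,"tz": 0,"rx": 0,"ry": 0,"rz": -0.3,"gripper": -1}
    - {"tx": 0,"ty": 0,"tz": 0,"rx": 0,"ry": 0,"rz": -0.3,"gripper": -1}

```text
time_s: 8.48
ee_pos: [613.6, 267.7, 178.3]
ee_rot: [170.2, 0.2, 101.0]
force: [-0.4, -0.2, -0.2]
gripper_width: 91.1
gripper_force: 0.0
```

>>> send_rows:
  motion:
    - {"tx": 0,"ty": 0,"tz": 0,"rx": 0,"ry": 0,"rz": 0,"gripper": -1}
    - {"tx": 0,"ty": 0,"tz": 0,"rx": 0,"ry": 0,"rz": 0,"gripper": -1}
    - {"tx": 0,"ty": 0,"tz": 0,"rx": 0,"ry": 0,"rz": 0,"gripper": -1}

```text
time_s: 8.85
ee_pos: [614.1, 267.9, 180.2]
ee_rot: [170.0, 0.1, 100.6]
force: [-0.1, 1.4, 0.3]
gripper_width: 91.0
gripper_force: 0.0
```

```bash
python3 - <<'E'
from chute import *
goto(toW(P0,(0,1,fl(.5)+3)),fr('g'))
E
```

```text
t 8.85 pos [614.1 267.9 180.2] [1.700e+02 1.000e-01 1.006e+02] F [-0.1  1.4  0.3] w 91.0
shift now-frame units [ 0.0009 -0.0246  0.2436]  after-turn frame [ 0.0006 -0.0247  0.2435]
turn units [-0.0011  0.0029 -0.0005]
```

>>> send_rows:
  motion:
    - {"tx": 0.001,"ty": -0.025,"tz": 0,"rx": 0,"ry": 0,"rz": 0,"gripper": -1}
    - {"tx": 0,"ty": 0,"tz": 0.08,"rx": 0,"ry": 0,"rz": 0,"gripper": -1}
    - {"tx": 0,"ty": 0,"tz": 0.08,"rx": 0,"ry": 0,"rz": 0,"gripper": -1}
    - {"tx": 0,"ty": 0,"tz": 0.05,"rx": 0,"ry": 0,"rz": 0,"gripper": -1}
    - {"tx": 0,"ty": 0,"tz": 0.02,"rx": 0,"ry": 0,"rz": 0,"gripper": -1}
    - {"tx": 0,"ty": 0,"tz": 0.013,"rx": 0,"ry": 0,"rz": 0,"gripper": -1}
    - {"tx": 0,"ty": 0,"tz": 0,"rx": 0,"ry": 0,"rz": 0,"gripper": -1}
    - {"tx": 0,"ty": 0,"tz": 0,"rx": 0,"ry": 0,"rz": 0,"gripper": -1}

```text
time_s: 9.85
ee_pos: [623.3, 270.2, 59.9]
ee_rot: [169.9, 0.1, 100.7]
force: [0.5, 0.6, -0.1]
gripper_width: 91.3
gripper_force: 0.0
```

>>> send_rows:
  grip_force: 10
  motion:
    - {"tx": 0,"ty": 0,"tz": 0,"rx": 0,"ry": 0,"rz": 0,"gripper": 1}
    - {"tx": 0,"ty": 0,"tz": 0,"rx": 0,"ry": 0,"rz": 0,"gripper": 1}
    - {"tx": 0,"ty": 0,"tz": 0,"rx": 0,"ry": 0,"rz": 0,"gripper": 1}
    - {"tx": 0,"ty": 0,"tz": 0,"rx": 0,"ry": 0,"rz": 0,"gripper": 1}
    - {"tx": 0,"ty": 0,"tz": 0,"rx": 0,"ry": 0,"rz": 0,"gripper": 1}
    - {"tx": 0,"ty": 0,"tz": 0,"rx": 0,"ry": 0,"rz": 0,"gripper": 1}

```text
time_s: 10.6
ee_pos: [622.8, 269.9, 58.8]
ee_rot: [170.0, 0.1, 100.7]
force: [-0.2, -0.6, 0.8]
gripper_width: 53.8
gripper_force: 10.0
```

>>> send_rows:
  motion:
    - {"tx": 0,"ty": 0,"tz": -0.03,"rx": 0,"ry": 0,"rz": 0,"gripper": 1}
    - {"tx": 0,"ty": 0,"tz": -0.06,"rx": 0,"ry": 0,"rz": 0,"gripper": 1}
    - {"tx": 0,"ty": 0,"tz": -0.1,"rx": 0,"ry": 0,"rz": 0,"gripper": 1}
    - {"tx": 0,"ty": 0,"tz": -0.1,"rx": 0,"ry": 0,"rz": 0,"gripper": 1}
    - {"tx": 0,"ty": 0,"tz": -0.04,"rx": 0,"ry": 0,"rz": 0,"gripper": 1}
    - {"tx": 0,"ty": 0,"tz": 0,"rx": 0.167,"ry": 0,"rz": 0,"gripper": 1}
    - {"tx": 0,"ty": 0,"tz": 0,"rx": 0.167,"ry": 0,"rz": 0,"gripper": 1}
    - {"tx": 0,"ty": 0,"tz": 0,"rx": 0,"ry": 0,"rz": 0,"gripper": 1}
    - {"tx": 0,"ty": 0,"tz": 0,"rx": 0,"ry": 0,"rz": 0,"gripper": 1}

```text
time_s: 11.72
ee_pos: [594.1, 264.7, 221.4]
ee_rot: [180.0, 0.1, 100.7]
force: [0.2, -0.2, -1.0]
gripper_width: 53.8
gripper_force: 10.0
```

```bash
python3 - <<'E'
from chute import *
goto((585,-276,215),R.from_euler('xyz',[180,0,100.6],degrees=True).as_matrix())
goto((585,-276,215),R.from_euler('xyz',[180,0,65],degrees=True).as_matrix())
print(env.state()['qpos'].round(0))
E
```

```text
t 11.725 pos [594.1 264.7 221.4] [1.800e+02 1.000e-01 1.007e+02] F [ 0.2 -0.2 -1. ] w 53.8
shift now-frame units [-1.0594 -0.2182  0.0145]  after-turn frame [-1.0597 -0.2169  0.0129]
turn units [0.0007 0.003  0.0024]
t 11.725 pos [594.1 264.7 221.4] [1.800e+02 1.000e-01 1.007e+02] F [ 0.2 -0.2 -1. ] w 53.8
shift now-frame units [-1.0594 -0.2182  0.0145]  after-turn frame [-0.9879  0.4405  0.0129]
turn units [0.0016 0.0027 1.1891]
[23. 25. 78. -0. 77. 12.]
```

>>> send_rows:
  motion:
    - {"tx": -0.088,"ty": -0.018,"tz": 0,"rx": 0,"ry": 0,"rz": 0,"gripper": 1}
    - {"tx": -0.088,"ty": -0.018,"tz": 0,"rx": 0,"ry": 0,"rz": 0,"gripper": 1}
    - {"tx": -0.088,"ty": -0.018,"tz": 0,"rx": 0,"ry": 0,"rz": 0,"gripper": 1}
    - {"tx": -0.088,"ty": -0.018,"tz": 0,"rx": 0,"ry": 0,"rz": 0,"gripper": 1}
    - {"tx": -0.088,"ty": -0.018,"tz": 0,"rx": 0,"ry": 0,"rz": 0,"gripper": 1}
    - {"tx": -0.088,"ty": -0.018,"tz": 0,"rx": 0,"ry": 0,"rz": 0,"gripper": 1}
    - {"tx": -0.088,"ty": -0.018,"tz": 0,"rx": 0,"ry": 0,"rz": 0,"gripper": 1}
    - {"tx": -0.088,"ty": -0.018,"tz": 0,"rx": 0,"ry": 0,"rz": 0,"gripper": 1}
    - {"tx": -0.088,"ty": -0.018,"tz": 0,"rx": 0,"ry": 0,"rz": 0,"gripper": 1}
    - {"tx": -0.088,"ty": -0.018,"tz": 0,"rx": 0,"ry": 0,"rz": 0,"gripper": 1}
    - {"tx": -0.088,"ty": -0.018,"tz": 0,"rx": 0,"ry": 0,"rz": 0,"gripper": 1}
    - {"tx": -0.088,"ty": -0.018,"tz": 0,"rx": 0,"ry": 0,"rz": 0,"gripper": 1}

```text
time_s: 13.22
ee_pos: [585.4, -274.9, 222.6]
ee_rot: [180.0, 0.1, 100.7]
force: [0.7, 0.3, -0.9]
gripper_width: 53.7
gripper_force: 10.0
```

>>> send_rows:
  motion:
    - {"tx": 0,"ty": 0,"tz": 0,"rx": 0,"ry": 0,"rz": 0,"gripper": 1}
    - {"tx": 0,"ty": 0,"tz": 0,"rx": 0,"ry": 0,"rz": 0,"gripper": 1}

```text
time_s: 13.48
ee_pos: [585.7, -273.2, 222.3]
ee_rot: [-180.0, 0.1, 100.7]
force: [0.2, -0.1, -0.4]
gripper_width: 53.6
gripper_force: 10.0
```

```bash
python3 - <<'E'
from chute import *
goto((585,-276,52),R.from_euler('xyz',[180,0,100.6],degrees=True).as_matrix())
g=grab('wrist'); s=grab('side')
im=g['frame'].copy()
for t in np.linspace(0,2*np.pi,40):
    p=proj(g,(585+78*np.cos(t),-276+78*np.sin(t),46)); cv2.circle(im,tuple(int(v) for v in p),2,(0,255,0),-1)
cv2.imwrite('pics/w3.png',np.hstack([cv2.resize(im,(400,300)),cv2.resize(s['frame'],(400,300))])[:,:,::-1])
E
```

```text
t 13.475 pos [ 585.7 -273.2  222.3] [-1.800e+02  1.000e-01  1.007e+02] F [ 0.2 -0.1 -0.4] w 53.6
shift now-frame units [-0.005  -0.0025  0.3405]  after-turn frame [-0.0053 -0.0025  0.3405]
turn units [-0.      0.0018  0.0021]
```

View pics/w3.png

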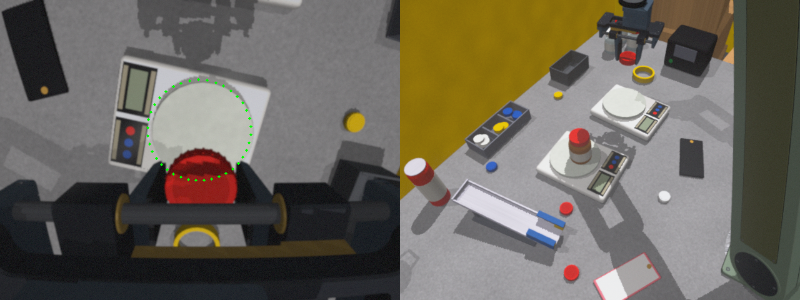

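The predicted platform circle matches the real one, the lid is held level, and the jar is still standing on its scale. I lower it, slowly at the end.

>>> send_rows:
  motion:
    - {"tx": -0.005,"ty": -0.003,"tz": 0.08,"rx": 0,"ry": 0,"rz": 0,"gripper": 1}
    - {"tx": 0,"ty": 0,"tz": 0.1,"rx": 0,"ry": 0,"rz": 0,"gripper": 1}
    - {"tx": 0,"ty": 0,"tz": 0.08,"rx": 0,"ry": 0,"rz": 0,"gripper": 1}
    - {"tx": 0,"ty": 0,"tz": 0.04,"rx": 0,"ry": 0,"rz": 0,"gripper": 1}
    - {"tx": 0,"ty": 0,"tz": 0.03,"rx": 0,"ry": 0,"rz": 0,"gripper": 1}
    - {"tx": 0,"ty": 0,"tz": 0.008,"rx": 0,"ry": 0,"rz": 0,"gripper": 1}
    - {"tx": 0,"ty": 0,"tz": 0,"rx": 0,"ry": 0,"rz": 0,"gripper": 1}
    - {"tx": 0,"ty": 0,"tz": 0,"rx": 0,"ry": 0,"rz": 0,"gripper": 1}

```text
time_s: 14.58
ee_pos: [585.9, -277.3, 54.3]
ee_rot: [179.9, 0.2, 100.7]
force: [0.0, -0.2, -1.1]
gripper_width: 53.6
gripper_force: 10.0
```

>>> send_rows:
  motion:
    - {"tx": 0,"ty": 0,"tz": 0.002,"rx": 0,"ry": 0,"rz": 0,"gripper": 1}
    - {"tx": 0,"ty": 0,"tz": 0,"rx": 0,"ry": 0,"rz": 0,"gripper": 1}
    - {"tx": 0,"ty": 0,"tz": 0,"rx": 0,"ry": 0,"rz": 0,"gripper": 1}

```text
time_s: 14.95
ee_pos: [585.2, -277.1, 52.2]
ee_rot: [-180.0, 0.1, 100.7]
force: [-0.8, -0.9, -0.0]
gripper_width: 53.9
gripper_force: 10.0
```

>>> send_rows:
  motion:
    - {"tx": 0,"ty": 0,"tz": 0.003,"rx": 0,"ry": 0,"rz": 0,"gripper": 1}
    - {"tx": 0,"ty": 0,"tz": 0,"rx": 0,"ry": 0,"rz": 0,"gripper": 1}
    - {"tx": 0,"ty": 0,"tz": 0,"rx": 0,"ry": 0,"rz": 0,"gripper": 1}

```text
time_s: 15.32
ee_pos: [585.2, -277.0, 50.5]
ee_rot: [-180.0, 0.1, 100.7]
force: [-0.1, -0.5, 0.5]
gripper_width: 53.7
gripper_force: 10.0
```

>>> send_rows:
  motion:
    - {"tx": 0,"ty": 0,"tz": 0.002,"rx": 0,"ry": 0,"rz": 0,"gripper": 1}
    - {"tx": 0,"ty": 0,"tz": 0,"rx": 0,"ry": 0,"rz": 0,"gripper": 1}
    - {"tx": 0,"ty": 0,"tz": 0,"rx": 0,"ry": 0,"rz": 0,"gripper": 1}

```text
time_s: 15.7
ee_pos: [585.3, -277.0, 50.0]
ee_rot: [180.0, 0.1, 100.7]
force: [-1.1, 0.3, 3.6]
gripper_width: 53.9
gripper_force: 10.0
```

The force reads 3.6 N, so the lid is resting on the platform. I release and retreat.

>>> send_rows:
  motion:
    - {"tx": 0,"ty": 0,"tz": 0,"rx": 0,"ry": 0,"rz": 0,"gripper": -1}
    - {"tx": 0,"ty": 0,"tz": 0,"rx": 0,"ry": 0,"rz": 0,"gripper": -1}
    - {"tx": 0,"ty": 0,"tz": 0,"rx": 0,"ry": 0,"rz": 0,"gripper": -1}
    - {"tx": 0,"ty": 0,"tz": 0,"rx": 0,"ry": 0,"rz": 0,"gripper": -1}
    - {"tx": 0,"ty": 0,"tz": 0,"rx": 0,"ry": 0,"rz": 0,"gripper": -1}
    - {"tx": 0,"ty": 0,"tz": 0,"rx": 0,"ry": 0,"rz": 0,"gripper": -1}
    - {"tx": 0,"ty": 0,"tz": -0.04,"rx": 0,"ry": 0,"rz": 0,"gripper": -1}
    - {"tx": 0,"ty": 0,"tz": -0.08,"rx": 0,"ry": 0,"rz": 0,"gripper": -1}
    - {"tx": 0,"ty": 0,"tz": -0.1,"rx": 0,"ry": 0,"rz": 0,"gripper": -1}
    - {"tx": 0,"ty": 0,"tz": -0.1,"rx": 0,"ry": 0,"rz": 0,"gripper": -1}
    - {"tx": 0,"ty": 0,"tz": 0,"rx": 0,"ry": 0,"rz": 0,"gripper": -1}
    - {"tx": 0,"ty": 0,"tz": 0,"rx": 0,"ry": 0,"rz": 0,"gripper": -1}

```text
time_s: 17.2
ee_pos: [584.8, -276.5, 209.1]
ee_rot: [-179.9, 0.1, 100.7]
force: [0.9, 0.4, -0.2]
gripper_width: 91.2
gripper_force: 0.0
```

```bash
python3 - <<'E'
from chute import *
g=grab('wrist'); s=grab('side')
cv2.imwrite('pics/w4.png',np.hstack([cv2.resize(g['frame'],(400,300)),cv2.resize(s['frame'],(400,300))])[:,:,::-1])
E
```

```text
(no output)
```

View pics/w4.png

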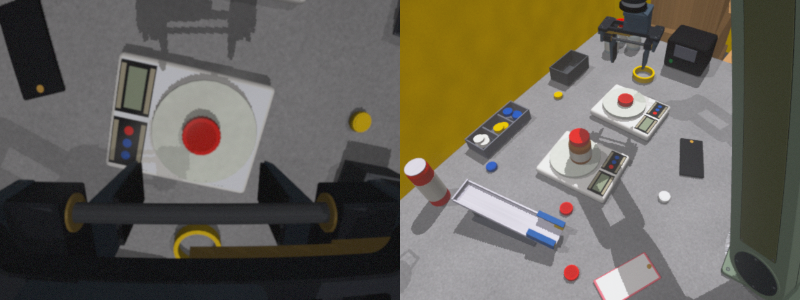

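The lid lies flat in the middle of the empty scale's platform (wrist view (201,136)), the jar is where it was, and the gripper is clear.

```bash
python3 -c "
from workcell import env
print(env.job_done())"
```

```text
the job is handed in; nothing more can be done
None
```

The job is handed in: the red lid was pushed clear of the lips, lifted out and set down flat near the centre of the empty scale's platform in about 17 s, and the jar looks undisturbed; the judge returned no verdict.

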